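Put the dough cutter and the spatula away, each with its own kind

ROBOT

A 7-joint arm with a two-finger parallel gripper is mounted at the origin on the work surface. World frame = base frame: x ahead of the robot, y to its left, z up, the work surface at z = 0. Lengths are in m, angles in degrees, forces in N, time in s.
With the tool pointing down it reaches from about 0.375 to 0.925 m from the base axis. Payload 3.1 kg.
Tool frame: the origin (TCP) lies on the centre line of the jaws, within the pads' length; the fingertips stand 19 mm ahead of it and the grasp point (between the pads) is the TCP; z points along the fingers, y is the line along which they close (so a half turn about z gives the same grasp; the last joint's range is limited). The gripper opens to 85 mm and grips with 20 to 120 N. Pads are 22 mm wide; open, the fingers measure 114 mm over their backs; the gripper's body (76 mm by 85 mm) begins 54 mm behind the grasp point. The pads swing forward as they close: fully open they stand 13 mm farther back than shut.
Start: joints at [63.209, 21.939, 2.515, 91.553, -1.026, 66.532, -2.859], TCP at [0.235, -0.606, 0.25] pointing down, gripper open.
Joint ranges: [-149.38, 149.38], [-23.57, 123.04], [-84.95, 90], [0, 143.3], [-89.99, 269.99], [3.08, 112.72], [-163.45, 163.45]. Speed limits (degrees/s): [159.86, 159.86, 180, 180, 180, 180, 180].

INTERFACE

Orientations are given as a 3x3 rotation matrix whose columns are the frame's x, y, z axes.
In Python, from cell import get_obs, get_image, hand_in, regions_of, spot_point gives the robot as it stands.
- The arm moves only by the shell command python3 -m jog 'ROWS'. ROWS is JSON, a list of rows, each an object of numbers: "wx", "wy", "wz": the turn, a rotation vector about the tool's x, y, z in units of pi rad (1.0 is pi rad); "dx", "dy", "dz": the shift along the tool's x, y, z in units of 0.025 m (1.0 is 0.025 m); "jaw": the opening, from 0 (shut) to 1 (fully open). In form: [{"wx": .., "wy": .., "wz": .., "dx": .., "dy": .., "dz": .., "jaw": ..}, ...]. A call has 1 to 8 rows; each row shifts and turns the commanded pose from where the row before left it, along the tool's axes as they then stand; what a row does not reach is not made up. A row lasts 1/12 s, in which the tool goes at most 41.7 mm and 7.16 degrees, less where a joint would pass 70% of its speed; a pose out of reach is approached as far as the arm can. A call with a number of a shift or a turn outside -1 to 1 is refused whole. A call with a gripper value outside its range is refused whole. The fingers move at their own pace and stop on an object; the grip force is fixed at half the most. Time passes only in rows, so rows that do not move let the fingers close. It gives the time, the measured TCP pose, the force, the opening and the grip force at its end, in the units of the state.
- get_obs(): the state, without advancing time (a new reading comes with each control period).
- get_image(name): name is "side" or "top" or "wrist"; returns a dict with "pixels" (420x560x3 uint8, red, green, blue), "fx", "fy", "cx", "cy" (pixels), "cam_to_world" (4x4, takes a point from camera to world coordinates); the wrist camera has in their place "T_tool_cam" (4x4, takes a point from camera to tool coordinates, whose origin is the TCP and whose axes are the flange's). Camera axes: x right, y up, looking along -z (the intrinsics and any distortion apply to the point x, -y, -z); pixel columns grow to the right and rows downward; lengths in m; the calibration is good to about 2 mm. A picture is of the moment at which its call begins: read the wrist's pose just before it. There is no depth.
- hand_in(): hands the job in; it is judged then, once.
Trained networks look in the newest picture that a camera, given by its name, has taken for a name from the list of things; names that differ only in an ending like _2 or _b are one class to them, and where a whole thing is asked for, a point or a joint stands for the part that bears it (a point fixed in the world has none). Each returns a list of dicts, best first, with "confidence" (0 to 1); they miss things now and then, are a little off and sometimes report something else, mostly with a low value. They report only what shows in the picture. A call takes as long as a camera call. They do not tell look-alikes from the thing itself.
- regions_of(camera, label): "region" (420x560 bool, what is visible of it).
- spot_point(camera, label): "centre" ([x, y, z] in m, in world coordinates, good to about 4 mm: a listed point, or the origin of a listed thing).
The state is a dict: "time": time; "q": joint angles; "qvel": joint speeds; "effort": joint torques, N m; "position": TCP position; "ee_rot": TCP orientation; "ft_force": force on the tool from outside, world axes, zero at the start; "torque": the same for the moment, N m; "gripper_width": finger opening in m; "grasp_force": force on a finger pad.
Only numpy, scipy, OpenCV 4.12 (cv2) and the standard library are available. Lean on these libraries where they do the work, as an engineer would, in place of code of your own. Each camera call takes 0.05 s, during which the arm holds its last target. There are 200 camera calls.

TASK

Two tools are left in the middle of the flatbread table: a steel dough cutter ring and a wooden-handled spatula. Sort them into the two metal trays, each into the tray that already holds a tool of its kind, so that each lies flat on the tray's floor beside its mate, the ring on its rim and the spatula with its handle's studs up.

Things in the scene. Friction and masses are not known exactly. Their poses are not given: they have to be found in the camera images.
- cutter: The loose dough cutter: a plain steel ring, 56 mm outer diameter, 51 mm inner, 35 mm high, open at both ends, 70 g, standing on its rim between the two trays. Origin at the centre of its underside, z up along its axis. A ring just like it is stored in the cutter tray.
- spatula: Loose spatula, 170 mm long, 90 g, flat between the trays: wooden handle 20 wide, 18 mm high, two dark studs on top; steel blade 44 wide, 3 mm thick. Origin on its underside in the handle, a good place to grip; x along it to the blade, z up. Handle from x = -95 to +15 mm, blade on to +75, centre of mass near +20. One just like it is stored in the spatula tray.
- cutter_tray: Shallow open metal tray fixed to the table, 200 (its x) by 240 (its y) by 25 mm high, walls and floor 4 mm thick. Origin at the centre of its underside, x away from the robot, z up. A stored ring stands in its far half, 40 to 55 mm from the middle towards +x; the near half is free. It is on the left in some starts, on the right in others.
- spatula_tray: The other tray, same make and size, on the other side. A stored spatula lies along its y in the far half, its handle 40 to 55 mm from the middle towards +x; the near half (x below 0) is free. Bystanders (red bottle 140 mm high, steel shaker 85 mm, blue bowl 60 mm) stand beyond both trays, over 0.74 m ahead of the robot.
Mind the look-alikes: they are no part of the job. Leave any turquoise or yellow look-alike of the spatula alone.

How it is judged (in metres and radians):
At the end, for the whole second after the job is handed in: The loose cutter stands on its rim on the floor of the cutter tray and the loose spatula lies on the floor of the spatula tray: each inside the tray's walls, within about 8 mm of the floor in height, z axis within 10 degrees of vertical, at rest (x of cutter in the frame of cutter_tray between -0.08 and 0.08 m and y of cutter in the frame of cutter_tray between -0.1 and 0.1 m and z of cutter in the frame of cutter_tray between -0.002 and 0.012 m and angle between each of cutter, spatula's own z axis and vertical below 0.175 rad and linear speed of each of cutter, spatula below 0.02 m/s and angular speed of each of cutter, spatula below 0.2 rad/s and x of spatula in the frame of spatula_tray between -0.095 and 0.095 m and y of spatula in the frame of spatula_tray between -0.115 and 0.115 m and z of spatula in the frame of spatula_tray between -0.002 and 0.012 m); the robot touches nothing.
It also fails if it takes over 54 s, if anything falls off the work surface, if the arm or the gripper's body presses on something with over 40 N, if the wrist force passes 120 N, or if a joint passes its speed limit or range.

## Working session

There is one attempt and no reset: what is moved stays moved. The work goes in short steps, Python scripts to look and compute and a shell command to move; the robot and the scene stay as the last step left them, time stands still between calls to the robot, and variables do not carry over. Pictures are saved under pics/ and viewed, at most 10 in all, crops included, and the job is handed in when it is done.

```bash
mkdir -p pics; cat > h.py <<'E'
import numpy as np,cv2
from cell import *
def save(n,f):
    im=get_image(n); cv2.imwrite('pics/'+f,im['pixels'][:,:,::-1]); return im
def proj(im,p):
    T=np.linalg.inv(np.array(im['cam_to_world'])); c=T[:3,:3]@np.array(p)+T[:3,3]
    return im['cx']+im['fx']*c[0]/-c[2], im['cy']+im['fy']*-c[1]/-c[2]
def unproj(im,uv,z):
    T=np.array(im['cam_to_world']); d=T[:3,:3]@np.array([(uv[0]-im['cx'])/im['fx'],-(uv[1]-im['cy'])/im['fy'],-1])
    return T[:3,3]+d*(z-T[2,3])/d[2]
E
python3 - <<'E'
from h import *
np.set_printoptions(precision=4,suppress=True)
o=get_obs();print(o['time'],o['position'],o['ee_rot'],o['gripper_width'])
im=save('top','top1.png'); print([k for k in im], np.array(im['cam_to_world'])[:3,3])
for l in ['cutter','spatula','cutter_tray','spatula_tray']:
    for s in spot_point('top',l): 
        c=s['centre'];print(l,s['confidence'],np.array(c),np.round(proj(im,c)))
    for r in regions_of('top',l):
        ys,xs=np.nonzero(r['region']); p=np.c_[xs,ys].astype(np.float32);print('  reg',r['confidence'],len(xs),cv2.minAreaRect(p))
save('side','side1.png')
E
```

```text
0.0 [ 0.2346 -0.6052  0.2488] [[ 0.9324  0.3615 -0.0011]
 [ 0.3615 -0.9324  0.0025]
 [-0.0001 -0.0027 -1.    ]] 0.08533313479170965
['pixels', 'fx', 'fy', 'cx', 'cy', 'cam_to_world'] [ 0.2869 -0.0659  1.1321]
cutter 0.67 [ 0.5255  0.0587 -0.0013] [236. 176.]
  reg 0.64 149 ((237.64602661132812, 173.69027709960938), (23.329877853393555, 19.002561569213867), 41.18592834472656)
spatula 0.72 [ 0.5703 -0.0599 -0.0031] [279. 159.]
spatula 0.66 [0.295  0.2776 0.0011] [154. 263.]
spatula 0.62 [0.3338 0.056  0.0018] [237. 247.]
spatula 0.55 [ 0.2862 -0.4619  0.0003] [433. 260.]
spatula 0.32 [ 0.5457 -0.2802  0.0013] [360. 166.]
  reg 0.96 708 ((431.0689697265625, 259.3276062011719), (64.2505874633789, 16.526885986328125), 21.801406860351562)
  reg 0.93 769 ((240.058837890625, 244.73529052734375), (16.97835922241211, 64.65496826171875), 30.963756561279297)
  reg 0.85 763 ((154.0, 269.0), (64.0, 16.0), 90.0)
  reg 0.82 718 ((281.0841979980469, 162.0443572998047), (17.187599182128906, 60.24168395996094), 1.2188752889633179)
  reg 0.78 717 ((336.6153564453125, 261.42303466796875), (16.91835594177246, 63.79051971435547), 56.3099365234375)
cutter_tray 0.9 [0.5414 0.294  0.0008] [149. 172.]
  reg 0.66 6601 ((146.90164184570312, 170.08197021484375), (94.33824157714844, 75.5068130493164), 5.19442892074585)
spatula_tray 0.59 [ 0.5465 -0.2812  0.0024] [361. 165.]
  reg 0.68 5966 ((362.55731201171875, 163.22647094726562), (91.93331146240234, 75.49686431884766), 4.236394882202148)
```

View pics/top1.png

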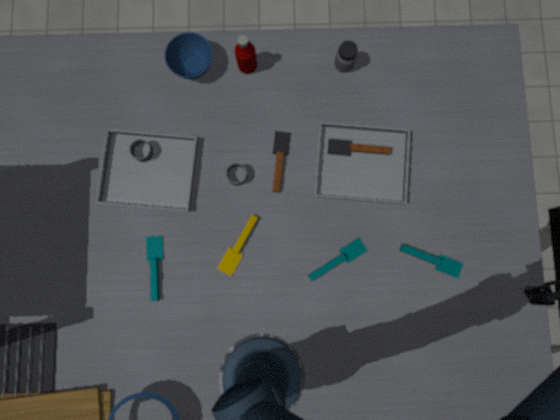

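The picture shows the cutter tray on the left with its stored ring at (141,150), and the spatula tray on the right with its spatula at (358,148). The loose ring is at (237,174). The loose wooden spatula runs from blade (283,132) to handle end (277,192). The turquoise and yellow ones are decoys.

```bash
python3 - <<'E'
from h import *
np.set_printoptions(precision=4,suppress=True)
im=get_image('top')
def ctr(r,z):
    ys,xs=np.nonzero(r); return np.array([unproj(im,(x,y),z)[:2] for x,y in zip(xs,ys)]).astype(np.float32)
for r in regions_of('top','spatula'):
    p=ctr(r['region'],.008); m=p.mean(0)
    if abs(m[1])<.15 and m[0]>.45: 
        w,v=np.linalg.eigh(np.cov(p.T)); d=v[:,1]*np.sign(v[0,1]); t=(p-m)@d
        print('spat',m,np.degrees(np.arctan2(d[1],d[0])),t.min(),t.max(),'origin',m+d*(t.max()-.075),m+d*(t.min()+.095))
for l in ['cutter_tray','spatula_tray']:
    r=regions_of('top',l)[0]['region']; c,s,a=cv2.minAreaRect(ctr(r,.02)); print(l,c,s,a)
for r in regions_of('top','cutter'):
    p=ctr(r['region'],.018); print('ring',r['confidence'],cv2.minEnclosingCircle(p))
get_image('side')
for l in ['cutter','spatula','cutter_tray','spatula_tray']:
    for s in spot_point('side',l): print('side',l,s['confidence'],np.array(s['centre']))
E
```

```text
spat [ 0.5763 -0.0626] -7.372333849450939 -0.10063483811296728 0.07009337812668771 origin [ 0.5714 -0.062 ] [ 0.5707 -0.0619]
cutter_tray (0.5436419248580933, 0.2924283444881439) (0.25030919909477234, 0.2061971127986908) 83.43367004394531
spatula_tray (0.5500450134277344, -0.28240442276000977) (0.24877329170703888, 0.2113911360502243) 83.53057098388672
ring 0.63 ((0.5269765257835388, 0.05334901064634323), 0.03208352252840996)
side cutter 0.96 [0.5306 0.0585 0.0055]
side cutter 0.53 [ 0.5725 -0.0589  0.0005]
side spatula 0.89 [ 0.2948 -0.2143  0.0006]
side spatula 0.87 [ 0.5715 -0.0611 -0.0003]
side spatula 0.75 [ 0.2851 -0.4582  0.0002]
side spatula 0.72 [0.3326 0.0577 0.0015]
side spatula 0.57 [ 0.2898  0.2773 -0.0035]
side cutter_tray 0.69 [0.5469 0.295  0.003 ]
side spatula_tray 0.93 [ 0.55   -0.2839  0.0028]
```

```bash
python3 -m jog '[{"wz":0.038,"dx":1,"dy":-1,"jaw":1},{"wz":0.038,"dx":1,"dy":-1,"jaw":1},{"wz":0.038,"dx":1,"dy":-1,"jaw":1},{"wz":0.032,"dx":1,"dy":-1,"jaw":1},{"dx":1,"dy":-1,"jaw":1},{"dx":1,"dy":-1,"jaw":1},{"jaw":1}]'
```

```text
validation failed for argument at $[0]...
```

```bash
python3 -m jog '[{"wx":0,"wy":0,"wz":0.038,"dx":1,"dy":-1,"dz":0,"jaw":1},{"wx":0,"wy":0,"wz":0.038,"dx":1,"dy":-1,"dz":0,"jaw":1},{"wx":0,"wy":0,"wz":0.038,"dx":1,"dy":-1,"dz":0,"jaw":1},{"wx":0,"wy":0,"wz":0.038,"dx":1,"dy":-1,"dz":0,"jaw":1},{"wx":0,"wy":0,"wz":0,"dx":0,"dy":0,"dz":0,"jaw":1}]'
```

```text
time: 1.42
position: [0.3218, -0.4825, 0.2503]
ee_rot: [[0.995, -0.099, 0.005], [-0.099, -0.995, 0.005], [0.004, -0.005, -1.0]]
ft_force: [2.6, 1.2, -0.8]
gripper_width: 0.0852
grasp_force: 0.0
```

```bash
R='' ; python3 -m jog '[{"wx":0,"wy":0,"wz":0.009,"dx":0.5,"dy":-1,"dz":0,"jaw":1},{"wx":0,"wy":0,"wz":0,"dx":0.5,"dy":-1,"dz":0,"jaw":1},{"wx":0,"wy":0,"wz":0,"dx":0.5,"dy":-1,"dz":0,"jaw":1},{"wx":0,"wy":0,"wz":0,"dx":0.5,"dy":-1,"dz":0,"jaw":1},{"wx":0,"wy":0,"wz":0,"dx":0.5,"dy":-1,"dz":0,"jaw":1},{"wx":0,"wy":0,"wz":0,"dx":0.5,"dy":-1,"dz":0,"jaw":1},{"wx":0,"wy":0,"wz":0,"dx":0.5,"dy":-1,"dz":0,"jaw":1},{"wx":0,"wy":0,"wz":0,"dx":0.5,"dy":-1,"dz":0,"jaw":1}]' && python3 -m jog '[{"wx":0,"wy":0,"wz":0,"dx":0.5,"dy":-1,"dz":0.5,"jaw":1},{"wx":0,"wy":0,"wz":0,"dx":0.5,"dy":-1,"dz":0.5,"jaw":1},{"wx":0,"wy":0,"wz":0,"dx":0.5,"dy":-1,"dz":0.5,"jaw":1},{"wx":0,"wy":0,"wz":0,"dx":0.5,"dy":-1,"dz":0.5,"jaw":1},{"wx":0,"wy":0,"wz":0,"dx":0.5,"dy":-1,"dz":0.5,"jaw":1},{"wx":0,"wy":0,"wz":0,"dx":0.5,"dy":-1,"dz":0.5,"jaw":1},{"wx":0,"wy":0,"wz":0,"dx":0.5,"dy":-1,"dz":0,"jaw":1},{"wx":0,"wy":0,"wz":0,"dx":0,"dy":0,"dz":0,"jaw":1}]'; python3 - <<'E'
from h import *
np.set_printoptions(precision=4,suppress=True)
o=get_obs();print(o['time'],o['position'],o['q'],np.degrees(np.arctan2(o['ee_rot'][1][0],o['ee_rot'][0][0])))
im=save('wrist','w1.png');print(np.array(im['T_tool_cam']))
for l in ['cutter','spatula']:
  for s in spot_point('wrist',l): print(l,s['confidence'],np.array(s['centre']))
E
```

```text
time: 2.08
position: [0.4396, -0.3039, 0.2505]
ee_rot: [[0.991, -0.135, 0.0], [-0.135, -0.991, -0.0], [0.001, 0.0, -1.0]]
ft_force: [0.5, -0.4, 0.1]
gripper_width: 0.0854
grasp_force: 0.0
time: 2.75
position: [0.5526, -0.1354, 0.1747]
ee_rot: [[0.992, -0.125, 0.002], [-0.125, -0.992, 0.005], [0.001, -0.005, -1.0]]
ft_force: [0.6, 1.3, -0.9]
gripper_width: 0.0856
grasp_force: 0.0
2.75 [ 0.5526 -0.1354  0.1747] [ 20.5057  18.53   -12.5749 106.3098   4.4388  55.594  -91.1193] -7.175497305798679
[[-0.0001  0.9652  0.2615  0.066 ]
 [ 1.     -0.0002  0.0012  0.001 ]
 [ 0.0012  0.2615 -0.9652 -0.123 ]
 [ 0.      0.      0.      1.    ]]
cutter 0.85 [0.5267 0.0571 0.0001]
spatula 0.96 [ 0.5746 -0.0643  0.0019]
```

View pics/w1.png

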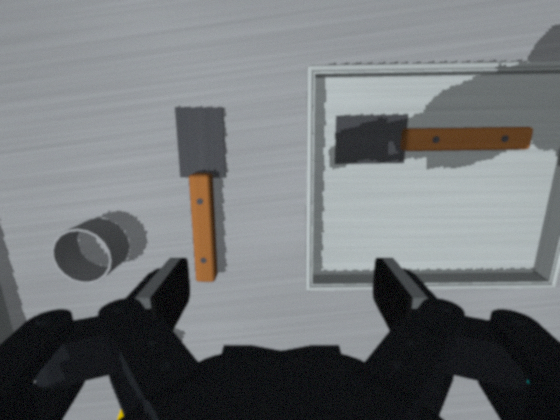

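The wrist picture shows the loose spatula (blade at 201,140, handle to 206,281, studs up) lined up with the tool, the ring at (90,250), and the spatula tray with its mate in the far half and the near half free.

```bash
python3 -m jog '[{"wx":0,"wy":0,"wz":-0.005,"dx":0.2,"dy":-1,"dz":0.5,"jaw":1},{"wx":0,"wy":0,"wz":0,"dx":0.2,"dy":-1,"dz":0.5,"jaw":1},{"wx":0,"wy":0,"wz":0,"dx":0,"dy":-1,"dz":0.5,"jaw":1},{"wx":0,"wy":0,"wz":0,"dx":0,"dy":0,"dz":1,"jaw":1},{"wx":0,"wy":0,"wz":0,"dx":0,"dy":0,"dz":1,"jaw":1},{"wx":0,"wy":0,"wz":0,"dx":0,"dy":0,"dz":1,"jaw":1},{"wx":0,"wy":0,"wz":0,"dx":0,"dy":0,"dz":0.5,"jaw":1},{"wx":0,"wy":0,"wz":0,"dx":0,"dy":0,"dz":0,"jaw":1}]'
```

```text
time: 3.57
position: [0.5654, -0.0722, 0.0472]
ee_rot: [[0.992, -0.122, -0.007], [-0.122, -0.992, -0.0], [-0.007, 0.001, -1.0]]
ft_force: [-1.3, 0.7, -0.4]
gripper_width: 0.0852
grasp_force: 0.0
```

```bash
python3 -m jog '[{"wx":0,"wy":0,"wz":0,"dx":0.22,"dy":-0.4,"dz":0,"jaw":1},{"wx":0,"wy":0,"wz":0,"dx":0,"dy":0,"dz":0.4,"jaw":0.8},{"wx":0,"wy":0,"wz":0,"dx":0,"dy":0,"dz":0.4,"jaw":0.5},{"wx":0,"wy":0,"wz":0,"dx":0,"dy":0,"dz":0,"jaw":0.4}]'; python3 -m jog '[{"wx":0,"wy":0,"wz":0,"dx":0,"dy":0,"dz":0,"jaw":0.4},{"wx":0,"wy":0,"wz":0,"dx":0,"dy":0,"dz":0,"jaw":0.4}]'
```

```text
time: 3.9
position: [0.5748, -0.0606, 0.0293]
ee_rot: [[0.993, -0.119, -0.001], [-0.119, -0.993, 0.0], [-0.001, 0.0, -1.0]]
ft_force: [0.4, -0.2, -0.1]
gripper_width: 0.0515
grasp_force: 0.0
time: 4.07
position: [0.5754, -0.0612, 0.0305]
ee_rot: [[0.993, -0.12, 0.0], [-0.12, -0.993, -0.0], [0.0, 0.0, -1.0]]
ft_force: [0.1, 0.2, 0.4]
gripper_width: 0.0341
grasp_force: 0.0
```

```bash
python3 -m jog '[{"wx":0,"wy":0,"wz":0,"dx":-0.1,"dy":0,"dz":0.28,"jaw":0.4},{"wx":0,"wy":0,"wz":0,"dx":0,"dy":0,"dz":0,"jaw":0.3},{"wx":0,"wy":0,"wz":0,"dx":0,"dy":0,"dz":0,"jaw":0},{"wx":0,"wy":0,"wz":0,"dx":0,"dy":0,"dz":0,"jaw":0},{"wx":0,"wy":0,"wz":0,"dx":0,"dy":0,"dz":0,"jaw":0},{"wx":0,"wy":0,"wz":0,"dx":0,"dy":0,"dz":0,"jaw":0},{"wx":0,"wy":0,"wz":0,"dx":0,"dy":0,"dz":0,"jaw":0}]'
```

```text
time: 4.65
position: [0.5728, -0.0607, 0.0232]
ee_rot: [[0.993, -0.12, -0.0], [-0.12, -0.993, 0.0], [-0.0, -0.0, -1.0]]
ft_force: [-0.2, -0.3, -0.3]
gripper_width: 0.0183
grasp_force: 61.5
```

```bash
python3 -m jog '[{"wx":0,"wy":0,"wz":0,"dx":0,"dy":0,"dz":-0.5,"jaw":0},{"wx":0,"wy":0,"wz":0,"dx":0,"dy":0,"dz":-1,"jaw":0},{"wx":0,"wy":0,"wz":0,"dx":0,"dy":0,"dz":-1,"jaw":0},{"wx":0,"wy":0,"wz":-0.038,"dx":0,"dy":0,"dz":-1,"jaw":0},{"wx":0,"wy":0,"wz":-0.038,"dx":0,"dy":0,"dz":0,"jaw":0},{"wx":0,"wy":0,"wz":-0.038,"dx":0,"dy":0,"dz":0,"jaw":0},{"wx":0,"wy":0,"wz":-0.038,"dx":0,"dy":0,"dz":0,"jaw":0},{"wx":0,"wy":0,"wz":-0.038,"dx":0,"dy":0,"dz":0,"jaw":0}]' && python3 -m jog '[{"wx":0,"wy":0,"wz":-0.038,"dx":0,"dy":0,"dz":0,"jaw":0},{"wx":0,"wy":0,"wz":-0.038,"dx":0,"dy":0,"dz":0,"jaw":0},{"wx":0,"wy":0,"wz":-0.038,"dx":0,"dy":0,"dz":0,"jaw":0},{"wx":0,"wy":0,"wz":-0.038,"dx":0,"dy":0,"dz":0,"jaw":0},{"wx":0,"wy":0,"wz":-0.038,"dx":0,"dy":0,"dz":0,"jaw":0},{"wx":0,"wy":0,"wz":-0.038,"dx":0,"dy":0,"dz":0,"jaw":0},{"wx":0,"wy":0,"wz":-0.038,"dx":0,"dy":0,"dz":0,"jaw":0},{"wx":0,"wy":0,"wz":0,"dx":0,"dy":0,"dz":0,"jaw":0}]'
```

```text
time: 5.32
position: [0.5732, -0.0608, 0.1122]
ee_rot: [[0.886, 0.464, 0.001], [0.464, -0.886, -0.001], [0.001, 0.001, -1.0]]
ft_force: [-1.0, 0.5, -1.1]
gripper_width: 0.0186
grasp_force: 61.6
time: 5.98
position: [0.573, -0.061, 0.1116]
ee_rot: [[0.254, 0.967, 0.001], [0.967, -0.254, -0.0], [-0.0, 0.001, -1.0]]
ft_force: [0.1, 0.4, -0.5]
gripper_width: 0.0183
grasp_force: 61.6
```

```bash
python3 -m jog '[{"wx":0,"wy":0,"wz":-0.024,"dx":0,"dy":0,"dz":0,"jaw":0},{"wx":0,"wy":0,"wz":-0.024,"dx":0,"dy":0,"dz":0,"jaw":0},{"wx":0,"wy":0,"wz":0,"dx":-1,"dy":-0.2,"dz":0,"jaw":0},{"wx":0,"wy":0,"wz":0,"dx":-1,"dy":-0.2,"dz":0,"jaw":0},{"wx":0,"wy":0,"wz":0,"dx":-1,"dy":-0.2,"dz":0,"jaw":0},{"wx":0,"wy":0,"wz":0,"dx":-1,"dy":-0.2,"dz":0,"jaw":0},{"wx":0,"wy":0,"wz":0,"dx":-1,"dy":-0.2,"dz":0,"jaw":0},{"wx":0,"wy":0,"wz":0,"dx":0,"dy":0,"dz":0,"jaw":0}]'; python3 - <<'E'
from h import *
np.set_printoptions(precision=4,suppress=True)
im=save('wrist','w2.png')
for s in spot_point('wrist','spatula_tray'): print(s['confidence'],np.array(s['centre']))
im=get_image('top')
for s in spot_point('top','spatula_tray'): print(s['confidence'],np.array(s['centre']))
E
```

```text
time: 6.65
position: [0.532, -0.1906, 0.1109]
ee_rot: [[0.12, 0.993, -0.002], [0.993, -0.12, -0.005], [-0.006, -0.002, -1.0]]
ft_force: [0.2, -0.7, -1.2]
gripper_width: 0.0186
grasp_force: 61.6
0.72 [ 0.5474 -0.2789 -0.0029]
```

View pics/w2.png

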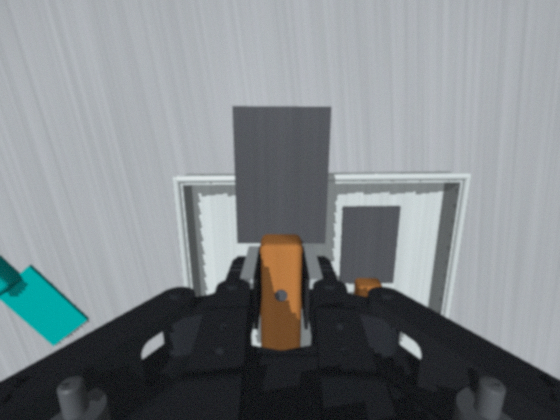

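The spatula is held straight and level, its edges parallel to the tray walls (tray edge from (178,180) to (465,178)). The stored one is at (370,245).

```bash
python3 -m jog '[{"wx":0,"wy":0,"wz":0,"dx":-0.8,"dy":-0.16,"dz":0,"jaw":0},{"wx":0,"wy":0,"wz":0,"dx":-0.8,"dy":-0.16,"dz":0,"jaw":0},{"wx":0,"wy":0,"wz":0,"dx":-0.8,"dy":-0.16,"dz":0,"jaw":0},{"wx":0,"wy":0,"wz":0,"dx":-0.6,"dy":-0.16,"dz":0,"jaw":0},{"wx":0,"wy":0,"wz":0,"dx":0,"dy":0,"dz":0.5,"jaw":0},{"wx":0,"wy":0,"wz":0,"dx":0,"dy":0,"dz":0.8,"jaw":0},{"wx":0,"wy":0,"wz":0,"dx":0,"dy":0,"dz":0.3,"jaw":0},{"wx":0,"wy":0,"wz":0,"dx":0,"dy":0,"dz":0,"jaw":0}]'
```

```text
time: 7.52
position: [0.5091, -0.2517, 0.068]
ee_rot: [[0.105, 0.995, -0.005], [0.995, -0.105, 0.004], [0.003, -0.005, -1.0]]
ft_force: [-0.6, 0.8, -1.4]
gripper_width: 0.0184
grasp_force: 61.6
```

```bash
python3 -m jog '[{"wx":0,"wy":0,"wz":0,"dx":-0.6,"dy":0,"dz":0,"jaw":0},{"wx":0,"wy":0,"wz":0,"dx":0,"dy":0,"dz":0.4,"jaw":0},{"wx":0,"wy":0,"wz":0,"dx":0,"dy":0,"dz":0.5,"jaw":0},{"wx":0,"wy":0,"wz":0,"dx":0,"dy":0,"dz":0.4,"jaw":0},{"wx":0,"wy":0,"wz":0,"dx":0,"dy":0,"dz":0,"jaw":0},{"wx":0,"wy":0,"wz":0,"dx":0,"dy":0,"dz":0,"jaw":0}]'
```

```text
time: 8.02
position: [0.5081, -0.2684, 0.0368]
ee_rot: [[0.106, 0.994, -0.003], [0.994, -0.106, 0.002], [0.002, -0.003, -1.0]]
ft_force: [-0.0, -1.2, -0.9]
gripper_width: 0.0186
grasp_force: 61.6
```

Now down the remaining 9 mm, then a partial opening.

```bash
python3 -m jog '[{"wx":0,"wy":0,"wz":0,"dx":0,"dy":0,"dz":0.2,"jaw":0},{"wx":0,"wy":0,"wz":0,"dx":0,"dy":0,"dz":0.12,"jaw":0},{"wx":0,"wy":0,"wz":0,"dx":0,"dy":0,"dz":0,"jaw":0},{"wx":0,"wy":0,"wz":0,"dx":0,"dy":0,"dz":0,"jaw":0}]'
```

```text
time: 8.35
position: [0.509, -0.27, 0.0303]
ee_rot: [[0.107, 0.994, -0.0], [0.994, -0.107, 0.0], [0.0, -0.0, -1.0]]
ft_force: [-0.0, 0.5, -1.1]
gripper_width: 0.0184
grasp_force: 61.6
```

```bash
python3 -m jog '[{"wx":0,"wy":0,"wz":0,"dx":0,"dy":0,"dz":0.09,"jaw":0},{"wx":0,"wy":0,"wz":0,"dx":0,"dy":0,"dz":0,"jaw":0},{"wx":0,"wy":0,"wz":0,"dx":0,"dy":0,"dz":0,"jaw":0.2},{"wx":0,"wy":0,"wz":0,"dx":0,"dy":0,"dz":0,"jaw":0.4},{"wx":0,"wy":0,"wz":0,"dx":0,"dy":0,"dz":0,"jaw":0.4},{"wx":0,"wy":0,"wz":0,"dx":0,"dy":0,"dz":0,"jaw":0.4}]'
```

```text
time: 8.85
position: [0.5093, -0.2702, 0.0283]
ee_rot: [[0.107, 0.994, 0.001], [0.994, -0.107, -0.0], [-0.0, 0.001, -1.0]]
ft_force: [1.6, 0.8, 0.1]
gripper_width: 0.0343
grasp_force: 0.0
```

```bash
python3 -m jog '[{"wx":0,"wy":0,"wz":0,"dx":0,"dy":0,"dz":-0.4,"jaw":0.4},{"wx":0,"wy":0,"wz":0,"dx":0,"dy":0,"dz":-1,"jaw":0.4},{"wx":0,"wy":0,"wz":0,"dx":0,"dy":0,"dz":-1,"jaw":0.4},{"wx":0,"wy":0,"wz":0,"dx":0,"dy":0,"dz":-1,"jaw":0.5},{"wx":0,"wy":0,"wz":0,"dx":0,"dy":0,"dz":-1,"jaw":1},{"wx":0,"wy":0,"wz":0,"dx":0,"dy":0,"dz":0,"jaw":1}]'; python3 - <<'E'
from h import *
np.set_printoptions(precision=4,suppress=True)
save('wrist','w3.png')
save('top','top2.png')
for s in spot_point('top','spatula'): print(s['confidence'],np.array(s['centre']))
E
python3 -m jog '[{"wx":0,"wy":0,"wz":0,"dx":1,"dy":0,"dz":0,"jaw":1},{"wx":0,"wy":0,"wz":0,"dx":1,"dy":0,"dz":0,"jaw":1},{"wx":0,"wy":0,"wz":0,"dx":1,"dy":0,"dz":0,"jaw":1},{"wx":0,"wy":0,"wz":0,"dx":1,"dy":0,"dz":0,"jaw":1},{"wx":0,"wy":0,"wz":0,"dx":1,"dy":0,"dz":0,"jaw":1},{"wx":0,"wy":0,"wz":0,"dx":1,"dy":0,"dz":0,"jaw":1},{"wx":0,"wy":0,"wz":0,"dx":1,"dy":0,"dz":0,"jaw":1},{"wx":0,"wy":0,"wz":0,"dx":0,"dy":0,"dz":0,"jaw":1}]'; python3 - <<'E'
from h import *
np.set_printoptions(precision=4,suppress=True)
save('top','top2.png'); print(get_obs()['position'])
for n in ['top','side','wrist']:
  get_image(n)
  for l in ['cutter','cutter_tray','spatula_tray','spatula']:
    for s in spot_point(n,l): print(n,l,s['confidence'],np.array(s['centre']))
E
```

```text
time: 9.35
position: [0.5133, -0.2715, 0.1447]
ee_rot: [[0.107, 0.994, 0.01], [0.994, -0.107, -0.006], [-0.004, 0.011, -1.0]]
ft_force: [1.6, -0.7, 0.3]
gripper_width: 0.0658
grasp_force: 0.0
0.8 [ 0.2953 -0.2131  0.0023]
0.75 [ 0.5081 -0.2731  0.0006]
0.71 [ 0.3349  0.0578 -0.0033]
0.64 [0.2904 0.2774 0.0003]
time: 10.17
position: [0.5271, -0.0883, 0.1369]
ee_rot: [[0.098, 0.995, -0.002], [0.995, -0.098, 0.005], [0.005, -0.003, -1.0]]
ft_force: [1.0, 0.6, 0.7]
gripper_width: 0.0851
grasp_force: 0.0
[ 0.5269 -0.0917  0.1368]
top cutter 0.5 [0.5252 0.0546 0.0013]
top cutter_tray 0.96 [0.5409 0.2942 0.0045]
top spatula_tray 0.18 [ 0.528   0.0584 -0.0018]
top spatula 0.98 [0.2915 0.2761 0.0004]
top spatula 0.96 [ 0.5093 -0.2721  0.0008]
top spatula 0.88 [ 0.2861 -0.4622  0.0011]
top spatula 0.66 [ 0.3331  0.0565 -0.0002]
side cutter 0.81 [0.5295 0.0565 0.0043]
side cutter_tray 0.88 [ 0.5461  0.2933 -0.0006]
side spatula_tray 0.92 [ 0.5469 -0.2809  0.0004]
side spatula 0.96 [ 0.2917  0.2782 -0.0039]
side spatula 0.95 [0.335  0.0599 0.0008]
side spatula 0.91 [ 0.5098 -0.2704  0.0078]
side spatula 0.66 [ 0.2877 -0.4604  0.0009]
wrist spatula 0.81 [0.3335 0.0566 0.0022]
```

View pics/top2.png

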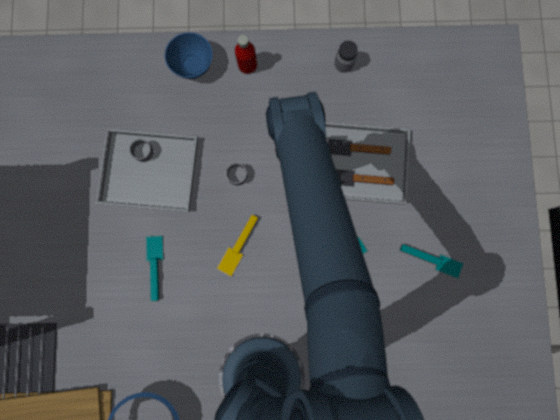

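The spatula now lies in the near half of its tray (handle at 378,180), parallel to its mate at (360,149). The loose ring is untouched at (237,174).

```bash
python3 -m jog '[{"wx":0,"wy":0,"wz":0,"dx":1,"dy":-0.1,"dz":0,"jaw":1},{"wx":0,"wy":0,"wz":0,"dx":1,"dy":-0.1,"dz":0,"jaw":1},{"wx":0,"wy":0,"wz":0,"dx":1,"dy":-0.1,"dz":0.5,"jaw":1},{"wx":0,"wy":0,"wz":0,"dx":1,"dy":-0.1,"dz":0.5,"jaw":1},{"wx":0,"wy":0,"wz":0,"dx":1,"dy":-0.1,"dz":0.5,"jaw":1},{"wx":0,"wy":0,"wz":0,"dx":0.8,"dy":0,"dz":0.5,"jaw":1},{"wx":0,"wy":0,"wz":0,"dx":0,"dy":0,"dz":0.5,"jaw":1},{"wx":0,"wy":0,"wz":0,"dx":0,"dy":0,"dz":0,"jaw":1}]' && python3 -m jog '[{"wx":0,"wy":0,"wz":0,"dx":0,"dy":0,"dz":0,"jaw":1}]'
```

```text
time: 11.63
position: [0.5289, 0.0508, 0.0733]
ee_rot: [[0.104, 0.995, -0.005], [0.995, -0.104, 0.0], [-0.0, -0.005, -1.0]]
ft_force: [-0.9, -1.2, -0.3]
gripper_width: 0.0852
grasp_force: 0.0
time: 11.72
position: [0.5303, 0.0484, 0.0748]
ee_rot: [[0.108, 0.994, -0.002], [0.994, -0.108, -0.001], [-0.001, -0.002, -1.0]]
ft_force: [0.4, 0.3, 1.2]
gripper_width: 0.0851
grasp_force: 0.0
```

```bash
python3 -m jog '[{"wx":0,"wy":0,"wz":0,"dx":0.35,"dy":-0.12,"dz":0,"jaw":1},{"wx":0,"wy":0,"wz":0,"dx":0,"dy":0,"dz":0.5,"jaw":1},{"wx":0,"wy":0,"wz":0,"dx":0,"dy":0,"dz":0.7,"jaw":1},{"wx":0,"wy":0,"wz":0,"dx":0,"dy":0,"dz":0.5,"jaw":1},{"wx":0,"wy":0,"wz":0,"dx":0,"dy":0,"dz":0.3,"jaw":1},{"wx":0,"wy":0,"wz":0,"dx":0,"dy":0,"dz":0,"jaw":1},{"wx":0,"wy":0,"wz":0,"dx":0,"dy":0,"dz":0,"jaw":1}]'
```

```text
time: 12.3
position: [0.5286, 0.0582, 0.025]
ee_rot: [[0.108, 0.994, -0.001], [0.994, -0.108, -0.0], [-0.0, -0.001, -1.0]]
ft_force: [0.2, -0.6, 0.3]
gripper_width: 0.0855
grasp_force: 0.0
```

```bash
python3 -m jog '[{"wx":0,"wy":0,"wz":0,"dx":0,"dy":0,"dz":0,"jaw":0.7},{"wx":0,"wy":0,"wz":0,"dx":0,"dy":0,"dz":0,"jaw":0.6},{"wx":0,"wy":0,"wz":0,"dx":0,"dy":0,"dz":0,"jaw":0.5},{"wx":0,"wy":0,"wz":0,"dx":0,"dy":0,"dz":0,"jaw":0.4},{"wx":0,"wy":0,"wz":0,"dx":0,"dy":0,"dz":0,"jaw":0.4},{"wx":0,"wy":0,"wz":0,"dx":0,"dy":0,"dz":0,"jaw":0.4}]'
```

```text
time: 12.8
position: [0.5296, 0.0586, 0.0269]
ee_rot: [[0.107, 0.994, 0.001], [0.994, -0.107, -0.0], [-0.0, 0.001, -1.0]]
ft_force: [-1.2, -0.7, 6.0]
gripper_width: 0.0548
grasp_force: 62.5
```

```bash
python3 -m jog '[{"wx":0,"wy":0,"wz":0,"dx":0,"dy":0,"dz":-0.5,"jaw":0.4},{"wx":0,"wy":0,"wz":0,"dx":0,"dy":0,"dz":-1,"jaw":0.4},{"wx":0,"wy":0,"wz":0,"dx":0,"dy":0,"dz":-1,"jaw":0.4},{"wx":0,"wy":0,"wz":0,"dx":0,"dy":0,"dz":-0.6,"jaw":0.4},{"wx":0,"wy":0,"wz":0,"dx":0,"dy":0,"dz":0,"jaw":0.4}]' && python3 -m jog '[{"wx":0,"wy":0,"wz":0,"dx":0.9,"dy":-0.2,"dz":0,"jaw":0.4},{"wx":0,"wy":0,"wz":0,"dx":0.9,"dy":-0.2,"dz":0,"jaw":0.4},{"wx":0,"wy":0,"wz":0,"dx":0.9,"dy":-0.2,"dz":0,"jaw":0.4},{"wx":0,"wy":0,"wz":0,"dx":0.9,"dy":-0.2,"dz":0,"jaw":0.4},{"wx":0,"wy":0,"wz":0,"dx":0.9,"dy":-0.2,"dz":0,"jaw":0.4},{"wx":0,"wy":0,"wz":0,"dx":0.9,"dy":-0.2,"dz":0,"jaw":0.4},{"wx":0,"wy":0,"wz":0,"dx":0.9,"dy":-0.2,"dz":0,"jaw":0.4},{"wx":0,"wy":0,"wz":0,"dx":0.9,"dy":-0.2,"dz":0,"jaw":0.4}]' && python3 -m jog '[{"wx":0,"wy":0,"wz":0,"dx":0,"dy":0,"dz":0,"jaw":0.4},{"wx":0,"wy":0,"wz":0,"dx":0,"dy":0,"dz":0,"jaw":0.4}]'; python3 -c "
from h import *
save('wrist','w4.png')"
```

```text
time: 13.22
position: [0.5323, 0.0592, 0.1076]
ee_rot: [[0.107, 0.994, 0.009], [0.994, -0.107, 0.001], [0.001, 0.009, -1.0]]
ft_force: [0.1, 0.4, -0.0]
gripper_width: 0.0548
grasp_force: 63.5
time: 13.88
position: [0.5077, 0.2424, 0.1024]
ee_rot: [[0.107, 0.994, -0.001], [0.994, -0.107, -0.001], [-0.001, -0.001, -1.0]]
ft_force: [0.5, 0.7, -0.7]
gripper_width: 0.0545
grasp_force: 63.5
time: 14.05
position: [0.5072, 0.2438, 0.1027]
ee_rot: [[0.103, 0.995, -0.001], [0.995, -0.103, 0.001], [0.001, -0.001, -1.0]]
ft_force: [0.3, -0.6, -0.9]
gripper_width: 0.0549
grasp_force: 63.5
```

View pics/w4.png

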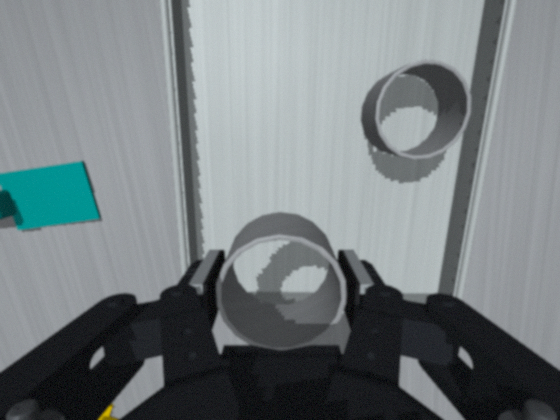

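The ring is held upright over the near half of the cutter tray (rim centred at 282,290). The stored ring is clear at (418,110).

```bash
python3 -m jog '[{"wx":0,"wy":0,"wz":0,"dx":0,"dy":0,"dz":0.4,"jaw":0.4},{"wx":0,"wy":0,"wz":0,"dx":0,"dy":0,"dz":0.8,"jaw":0.4},{"wx":0,"wy":0,"wz":0,"dx":0,"dy":0,"dz":0.8,"jaw":0.4},{"wx":0,"wy":0,"wz":0,"dx":0,"dy":0,"dz":0.4,"jaw":0.4},{"wx":0,"wy":0,"wz":0,"dx":0,"dy":0,"dz":0.2,"jaw":0.4},{"wx":0,"wy":0,"wz":0,"dx":0,"dy":0,"dz":0,"jaw":0.4},{"wx":0,"wy":0,"wz":0,"dx":0,"dy":0,"dz":0,"jaw":0.4},{"wx":0,"wy":0,"wz":0,"dx":0,"dy":0,"dz":0,"jaw":0.4}]'
```

```text
time: 14.77
position: [0.5094, 0.2421, 0.039]
ee_rot: [[0.108, 0.994, 0.002], [0.994, -0.108, 0.001], [0.001, 0.002, -1.0]]
ft_force: [0.4, 0.1, -0.0]
gripper_width: 0.055
grasp_force: 63.5
```

```bash
python3 -m jog '[{"wx":0,"wy":0,"wz":0,"dx":0,"dy":0,"dz":0.2,"jaw":0.4},{"wx":0,"wy":0,"wz":0,"dx":0,"dy":0,"dz":0.08,"jaw":0.4},{"wx":0,"wy":0,"wz":0,"dx":0,"dy":0,"dz":0,"jaw":0.4},{"wx":0,"wy":0,"wz":0,"dx":0,"dy":0,"dz":0,"jaw":0.4}]'
```

```text
time: 15.1
position: [0.5086, 0.2418, 0.0312]
ee_rot: [[0.107, 0.994, 0.0], [0.994, -0.107, 0.0], [0.0, 0.0, -1.0]]
ft_force: [0.0, 0.0, -0.5]
gripper_width: 0.0549
grasp_force: 63.6
```

```bash
python3 -m jog '[{"wx":0,"wy":0,"wz":0,"dx":0,"dy":0,"dz":0.05,"jaw":0.4},{"wx":0,"wy":0,"wz":0,"dx":0,"dy":0,"dz":0,"jaw":0.4}]'; python3 -m jog '[{"wx":0,"wy":0,"wz":0,"dx":0,"dy":0,"dz":0,"jaw":0.7},{"wx":0,"wy":0,"wz":0,"dx":0,"dy":0,"dz":0,"jaw":0.82},{"wx":0,"wy":0,"wz":0,"dx":0,"dy":0,"dz":0,"jaw":0.82},{"wx":0,"wy":0,"wz":0,"dx":0,"dy":0,"dz":0,"jaw":0.82},{"wx":0,"wy":0,"wz":0,"dx":0,"dy":0,"dz":0,"jaw":0.82}]'
```

```text
time: 15.27
position: [0.5086, 0.2418, 0.0309]
ee_rot: [[0.107, 0.994, 0.0], [0.994, -0.107, -0.001], [-0.001, 0.0, -1.0]]
ft_force: [-2.1, -1.5, 7.0]
gripper_width: 0.0547
grasp_force: 64.1
time: 15.68
position: [0.5085, 0.2417, 0.0297]
ee_rot: [[0.108, 0.994, -0.0], [0.994, -0.108, 0.0], [0.0, -0.0, -1.0]]
ft_force: [-0.4, -1.3, -0.9]
gripper_width: 0.0699
grasp_force: 0.0
```

Contact was felt and the ring released. Now I retreat upward and aside, so the top camera sees both trays.

```bash
python3 -m jog '[{"wx":0,"wy":0,"wz":0,"dx":0,"dy":0,"dz":-0.3,"jaw":0.82},{"wx":0,"wy":0,"wz":0,"dx":0,"dy":0,"dz":-0.7,"jaw":0.82},{"wx":0,"wy":0,"wz":0,"dx":0,"dy":0,"dz":-1,"jaw":0.82},{"wx":0,"wy":0,"wz":0,"dx":0,"dy":0,"dz":-1,"jaw":0.82},{"wx":0,"wy":0,"wz":0,"dx":0,"dy":0,"dz":-1,"jaw":0.82},{"wx":0,"wy":0,"wz":0,"dx":0,"dy":0,"dz":-1,"jaw":0.82}]' && python3 -m jog '[{"wx":0,"wy":0,"wz":0,"dx":-1,"dy":0,"dz":0,"jaw":0.82},{"wx":0,"wy":0,"wz":0,"dx":-1,"dy":0,"dz":0,"jaw":0.82},{"wx":0,"wy":0,"wz":0,"dx":-1,"dy":0,"dz":0,"jaw":0.82},{"wx":0,"wy":0,"wz":0,"dx":-1,"dy":0,"dz":0,"jaw":0.82},{"wx":0,"wy":0,"wz":0,"dx":-1,"dy":0,"dz":0,"jaw":0.82},{"wx":0,"wy":0,"wz":0,"dx":-1,"dy":0,"dz":0,"jaw":0.82},{"wx":0,"wy":0,"wz":0,"dx":-1,"dy":0,"dz":0,"jaw":0.82},{"wx":0,"wy":0,"wz":0,"dx":0,"dy":0,"dz":0,"jaw":0.82}]'; python3 - <<'E'
from h import *
np.set_printoptions(precision=4,suppress=True)
a=save('top','top3.png')['pixels'];b=save('side','side3.png')['pixels']
for n in ['top','side']:
  for l in ['cutter','spatula']:
    for s in spot_point(n,l): print(n,l,s['confidence'],np.array(s['centre']))
c=np.vstack([cv2.resize(a[100:230,80:440],None,fx=2,fy=2),cv2.resize(b,(560,420))[60:400].repeat(1,0)[:, :] if 0 else cv2.resize(b[60:360],(720,330))])
cv2.imwrite('pics/c3.png',c[:,:,::-1])
E
```

```text
time: 16.18
position: [0.5082, 0.2418, 0.1564]
ee_rot: [[0.107, 0.994, -0.0], [0.994, -0.107, 0.0], [0.0, -0.0, -1.0]]
ft_force: [-0.3, -0.4, 0.1]
gripper_width: 0.0702
grasp_force: 0.0
time: 16.85
position: [0.4891, 0.0611, 0.1545]
ee_rot: [[0.116, 0.993, -0.002], [0.993, -0.116, -0.005], [-0.005, -0.001, -1.0]]
ft_force: [0.6, -1.6, 0.2]
gripper_width: 0.0704
grasp_force: 0.0
top cutter 0.74 [0.504  0.2393 0.0035]
top spatula 0.96 [0.2935 0.2809 0.0021]
top spatula 0.94 [ 0.2889 -0.4621  0.0012]
top spatula 0.85 [ 0.51   -0.27   -0.0015]
top spatula 0.6 [ 0.2961 -0.2126  0.0012]
side cutter 0.85 [0.509  0.2412 0.0073]
side spatula 0.85 [0.3274 0.057  0.0014]
side spatula 0.78 [ 0.5102 -0.2678  0.0066]
side spatula 0.67 [ 0.2939  0.2775 -0.0036]
side spatula 0.59 [ 0.2852 -0.4604  0.0001]
```

View pics/c3.png

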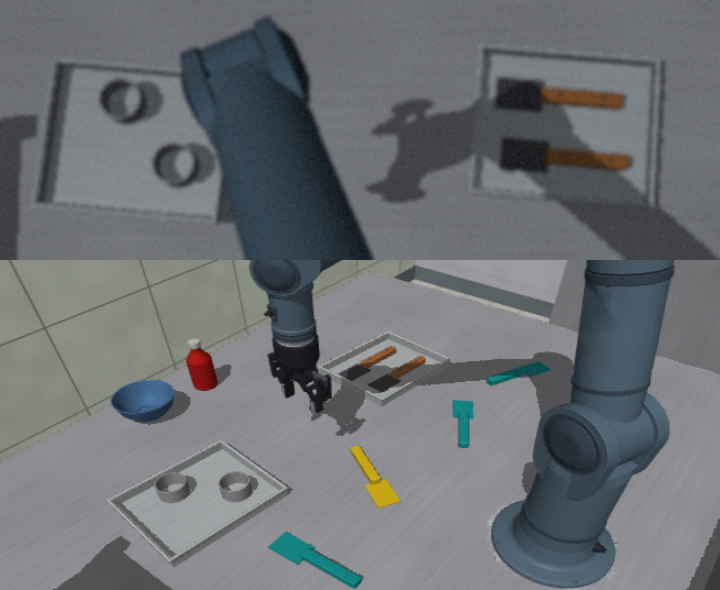

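Both views show the two rings standing in the left tray (crop positions 125,100 and 177,163) and the two spatulas flat in the right tray (560,97 and 565,157). The arm is clear of everything.

```bash
python3 -m jog '[{"wx":0,"wy":0,"wz":0,"dx":0,"dy":0,"dz":0,"jaw":0.82},{"wx":0,"wy":0,"wz":0,"dx":0,"dy":0,"dz":0,"jaw":0.82}]'; python3 -c "
from cell import *
print(hand_in())"
```

```text
time: 17.32
position: [0.4897, 0.069, 0.1549]
ee_rot: [[0.105, 0.994, 0.0], [0.994, -0.105, 0.001], [0.001, 0.0, -1.0]]
ft_force: [0.2, 1.1, 0.7]
gripper_width: 0.0697
grasp_force: 0.0
the job is handed in; nothing more can be done
None
```

The loose ring is standing in the cutter tray and the loose spatula is lying flat, studs up, in the spatula tray, each beside its mate; I handed the job in at 17.3 s of the 54 s allowed, and no verdict was returned.

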